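Snap the lid shut on a parts tub

TASK

The lid has been laid on the tub of bearings but its four corners still stand up: press round the rim, corner by corner, until every corner clicks down flush and stays shut. Press with steady fingertip force, do not hammer it, do not lift the tub or shove it away from its place, and leave everything else on the bench where it is.

Things in the scene. Friction and masses are not known exactly. Their poses are not given: they have to be found in the camera images.
- tub: Translucent parts tub, loose, 0.6 to 1.2 kg, 182 x 132 mm over its lip, 70 mm deep; origin: centre of its underside, x along its long side. The off-white snap-fit lid lying on it is 188 x 138 mm, corners rounded to 16 mm radius; its 12 mm wide flat rim is 74 mm above the bench when shut, the panel inside 4 mm lower. Its four corners stand up 9 mm at the tip; the rest of the lid is already down.
- corner_a (a joint): Lid corner at the tub's own +x +y corner, rad: 0 = standing up, 0.245 = shut and flush. It bends about a crease across the corner that meets each edge 60 mm from the corner; the rounded tip is 36 mm from the crease. Pressed on the tip's rim it resists with 7 to 15 N (more nearer the crease), gives way at about 0.14 rad, snaps down and stays shut; let go sooner, it springs up again.
- rim_a (a point): Point on the top of the lid's rim at the tip of that corner (+x +y in the tub's frame), the place to press: middle of the rim's width, 29 mm out from the crease; it moves with the corner and is 74 mm above the bench when shut. In plan it lies 84.7 mm by 59.7 mm from the tub's centre when shut.
- corner_b (a joint): Lid corner at the tub's own -x +y corner, rad: 0 = standing up, 0.245 = shut and flush. It bends about a crease across the corner that meets each edge 60 mm from the corner; the rounded tip is 36 mm from the crease. Pressed on the tip's rim it resists with 7 to 15 N (more nearer the crease), gives way at about 0.14 rad, snaps down and stays shut; let go sooner, it springs up again.
- rim_b (a point): Point on the top of the lid's rim at the tip of that corner (-x +y in the tub's frame), the place to press: middle of the rim's width, 29 mm out from the crease; it moves with the corner and is 74 mm above the bench when shut. In plan it lies 84.7 mm by 59.7 mm from the tub's centre when shut.
- corner_c (a joint): Lid corner at the tub's own -x -y corner, rad: 0 = standing up, 0.245 = shut and flush. It bends about a crease across the corner that meets each edge 60 mm from the corner; the rounded tip is 36 mm from the crease. Pressed on the tip's rim it resists with 7 to 15 N (more nearer the crease), gives way at about 0.14 rad, snaps down and stays shut; let go sooner, it springs up again.
- rim_c (a point): Point on the top of the lid's rim at the tip of that corner (-x -y in the tub's frame), the place to press: middle of the rim's width, 29 mm out from the crease; it moves with the corner and is 74 mm above the bench when shut. In plan it lies 84.7 mm by 59.7 mm from the tub's centre when shut.
- corner_d (a joint): Lid corner at the tub's own +x -y corner, rad: 0 = standing up, 0.245 = shut and flush. It bends about a crease across the corner that meets each edge 60 mm from the corner; the rounded tip is 36 mm from the crease. Pressed on the tip's rim it resists with 7 to 15 N (more nearer the crease), gives way at about 0.14 rad, snaps down and stays shut; let go sooner, it springs up again.
- rim_d (a point): Point on the top of the lid's rim at the tip of that corner (+x -y in the tub's frame), the place to press: middle of the rim's width, 29 mm out from the crease; it moves with the corner and is 74 mm above the bench when shut. In plan it lies 84.7 mm by 59.7 mm from the tub's centre when shut.
- bearing: Loose steel ball bearing lying flat beside the tub, 62 mm across, 18 mm high; to be left alone; origin at the centre of its underside.
- union: Loose brass hexagonal pipe union standing beside the tub, 49 mm wide, 52 mm high; to be left alone; origin at the centre of its underside.
- screwdriver: Loose screwdriver with a black handle, 190 mm long, lying beside the tub; to be left alone; origin at the centre of its underside.
- carton: Loose small cardboard carton with a paper band, 62 x 78 x 50 mm, beside the tub; to be left alone; origin at the centre of its underside.
- hub: Loose flanged steel hub, 96 mm across, 40 mm high, on the left of the bench; to be left alone; origin at the centre of its underside.
- spray_can: Loose upright can, 58 mm across, 170 mm high, on the right of the bench; to be left alone; origin at the centre of its underside.
- wrench: Loose steel wrench, 200 mm long, lying on the right of the bench; to be left alone; origin at the centre of its underside.
- open_tub: Loose smaller lidless tub of bolts, 126 x 96 x 50 mm, on the left of the bench; to be left alone; origin at the centre of its underside.

How it is judged:
By the outcome, as a careful person would: the job done as asked, in the order asked, and still so for the second after the job is handed in, with the robot touching nothing.
It also fails if it takes over 42 s, if anything falls off the work surface, if the arm or the gripper's body presses on something with over 40 N, if the wrist force passes 120 N, or if a joint passes its speed limit or range.

ROBOT

A 6-joint arm with a two-finger parallel gripper is mounted at the origin on the work surface. World frame = base frame: x ahead of the robot, y to its left, z up, the work surface at z = 0. Lengths are in m, angles in degrees, forces in N, time in s.
With the tool pointing down it reaches from about 0.4 to 0.825 m from the base axis. Payload 7 kg.
Tool frame: the origin (TCP) lies between the finger pads; the fingertips stand 19 mm ahead of it and the grasp point (between the pads) is the TCP; y points along the fingers, x is the direction in which the jaws open and shut, and the axes are right-handed (so a half turn about y gives the same grasp; the last joint's range is limited). The gripper opens to 88 mm and grips with 3 to 60 N. Pads are 19 mm wide; open, the fingers measure 130 mm over their backs; the gripper's body (78 mm by 193 mm) begins 47 mm behind the grasp point.
Start: joints at [85.606, 20.546, 0.682, 0, -70.136, -16.507], TCP at [0.241, 0.631, 0.246] pointing down, gripper open.
Joint ranges: [-176.03, 176.03], [-82.01, 121.73], [-58.28, 71.71], [-173.87, 95.51], [-174.79, -0.11], [-173.66, 173.66]. Speed limits (degrees/s): [136.94, 136.94, 172.46, 180, 180, 180].

INTERFACE

Orientations are given as [roll, pitch, yaw] about the fixed x, y, z axes, in that order (R = Rz(yaw) Ry(pitch) Rx(roll)).
In Python, from plant import r gives the robot as it stands. The module is installed in compiled form; this text tells all that it offers.
- The arm moves only by the tool jog_arm, never from a script. Its argument "steps" is a list of rows, each a list of 5 numbers: the closure, from 0 (fully open) to 1 (shut), then the shift along the tool's x, y, z in m, then the turn about the tool's y in degrees. In form: [[jaw, x, y, z, turn], ...]. A call has 1 to 12 rows; each row shifts and turns the commanded pose from where the row before left it, along the tool's axes as they then stand; what a row does not reach is not made up. A row lasts 1/12 s, in which the tool goes at most 41.7 mm and 7.16 degrees, less where a joint would pass 70% of its speed; a pose out of reach is approached as far as the arm can. A call with a gripper value outside its range is refused whole. The fingers move at their own pace and stop on an object; "squeeze" is the grip in N (left out, the last holds). Time passes only in rows, so rows that do not move let the fingers close. It gives the time, the measured TCP pose, the force and the opening at its end, in the units of the state.
- r.get_state(): the state, without advancing time (a new reading comes with each control period).
- r.capture(name): name is "scene" or "top"; returns a dict with "image" (384x512x3 uint8, red, green, blue), "vfov" (degrees; the focal length in pixels is half the picture's height over the tangent of half this angle, whatever the lens; pixels are square), "cx", "cy" (the principal point, pixels), "R" (3x3) and "t" (3): a world point X has camera coordinates R X + t. Camera axes: x right, y down, z forward; pixel columns grow to the right and rows downward; lengths in m; the calibration is good to about 2 mm. A picture is of the moment at which its call begins. There is no depth.
- r.close_job(): hands the job in, once; it reports no verdict.
The state is a dict: "time_s": time; "joints": joint angles; "qd": joint speeds; "joint_torque": joint torques, N m; "tcp_pos": TCP position; "eef_rot": TCP orientation; "contact_force": force on the tool from outside, world axes, zero at the start; "moment": the same for the moment, N m; "gripper_width": finger opening in m.
Only numpy, scipy, OpenCV 4.12 (cv2) and the standard library are available. Lean on these libraries where they do the work, as an engineer would, in place of code of your own. Each camera call takes 0.05 s, during which the arm holds its last target.

## Working session

There is one attempt and no reset: what is moved stays moved. The work goes in short steps, Python scripts to look and compute and a tool call to move; the robot and the scene stay as the last step left them, time stands still between calls to the robot, and variables do not carry over. Pictures are saved under pics/ and viewed, and the job is handed in when it is done.

Besides the shell and the picture viewer there is one more tool, called after "Call:" as name([rows], argument=value, ...), one row to a line, values as JSON. jog_arm: Moves the arm, as the interface text tells. Its arguments: {"type":"object","properties":{"steps":{"type":"array","items":{"type":"array","items":{"type":"number"}}},"squeeze":{"type":"number"}},"required":["steps"]}

```bash
mkdir -p pics; python3 - <<'E'
from plant import r
import cv2,numpy as np
for n in("top","scene"):
    c=r.capture(n); cv2.imwrite(f"pics/{n}0.png",c["image"][:,:,::-1]); np.savez(f"{n}0.npz",**c)
    print(n,c["vfov"],c["cx"],c["cy"],np.round(c["R"],4).tolist(),np.round(c["t"],4))
print(r.get_state())
E
```

```text
top 47.38095189965756 254.18097206803412 191.19084187528034 [[0.0085, -0.9995, 0.0308], [-0.9923, -0.0122, -0.1231], [0.1235, -0.0295, -0.9919]] [-0.0408  0.5364  1.2989]
scene 52.021191599289686 254.73540421978882 189.00271777608197 [[0.5022, 0.8647, 0.0107], [0.7311, -0.418, -0.5392], [-0.4618, 0.2786, -0.8421]] [-0.2373 -0.3337  1.6857]
{'time_s': 0.1, 'joints': array([ 8.56071268e+01,  2.05866816e+01,  6.40757547e-01, -1.67531622e-02,
       -7.01350740e+01, -1.65054195e+01]), 'qd': array([-0.11797864, -0.13597241,  0.11038446,  0.13297661,  0.03891775,
        0.07870515]), 'joint_torque': array([-1.26410407e-03, -5.84162486e+01,  2.93748969e+01,  7.01526403e+00,
        1.01389509e-02, -6.01356601e-05]), 'tcp_pos': array([0.24067984, 0.63021781, 0.24473995]), 'eef_rot': array([-8.99920870e+01, -8.21352724e-02, -1.10904002e+02]), 'contact_force': array([ 7.95563346e-04, -1.19496886e+00,  8.60206392e-01]), 'moment': array([ 0.00401061, -0.04026226, -0.01278273]), 'gripper_width': 0.08757775174211022}
```

View pics/top0.png

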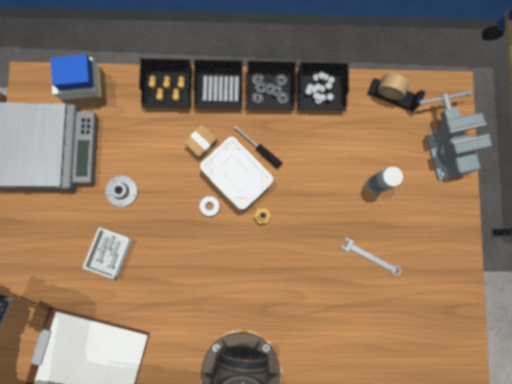

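View pics/scene0.png

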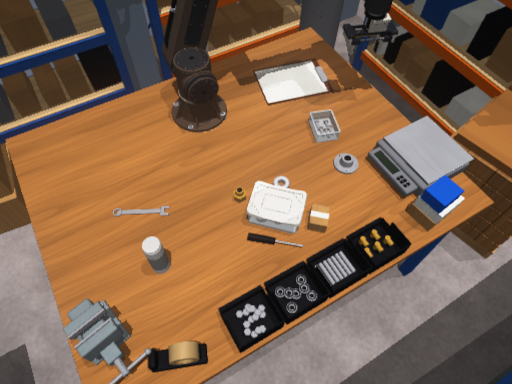

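The top view shows the lid as a tilted white rectangle around (237,173). The carton is at (200,140), the screwdriver at (258,147), the bearing at (209,206) and the union at (262,216). The arm is parked out of view on the left. Next I'll measure the lid.

```bash
cat > h.py <<'E'
import numpy as np,cv2
def ray(c,uv,z):
    f=192/np.tan(np.radians(float(c["vfov"]))/2)
    d=np.array([(uv[0]-c["cx"])/f,(uv[1]-c["cy"])/f,1.])
    R=c["R"];o=-R.T@c["t"];w=R.T@d
    return o+w*(z-o[2])/w[2]
def proj(c,X):
    f=192/np.tan(np.radians(float(c["vfov"]))/2)
    p=c["R"]@np.array(X)+c["t"]; return np.array([c["cx"]+f*p[0]/p[2],c["cy"]+f*p[1]/p[2]])
E
python3 - <<'E'
from h import *
for n,(x0,y0,x1,y1) in {"top":(180,120,300,230),"scene":(220,165,345,260)}.items():
    c=np.load(n+"0.npz"); im=c["image"]
    hsv=cv2.cvtColor(im,cv2.COLOR_RGB2HSV)
    m=((hsv[:,:,1]<50)&(hsv[:,:,2]>195)).astype(np.uint8)*255
    k=np.zeros_like(m);k[y0:y1,x0:x1]=m[y0:y1,x0:x1]
    cs,_=cv2.findContours(k,cv2.RETR_EXTERNAL,cv2.CHAIN_APPROX_NONE)
    ct=max(cs,key=cv2.contourArea)
    P=np.array([ray(c,p[0],.074)[:2] for p in ct],np.float32)
    print(n,cv2.contourArea(ct),cv2.minAreaRect(P))
    mr=cv2.minAreaRect(P)
    v=cv2.resize(im[y0:y1,x0:x1],None,fx=5,fy=5,interpolation=cv2.INTER_CUBIC)
    cv2.drawContours(v,[((ct-[x0,y0])*5+2).astype(int)],-1,(255,0,0),1)
    for q in cv2.boxPoints(mr): 
        p=proj(c,[*q,.074]);cv2.circle(v,tuple(int(a) for a in (p-[x0,y0]+.5)*5),4,(0,255,0),-1)
    cv2.imwrite(f"pics/{n}1.png",v[:,:,::-1])
E
```

```text
top 2831.0 ((0.5886030197143555, 0.020057007670402527), (0.1890258640050888, 0.13945402204990387), 45.17887496948242)
scene 1888.5 ((0.5707442164421082, 0.03613567352294922), (0.18643690645694733, 0.1838713139295578), 44.32416534423828)
```

View pics/top1.png

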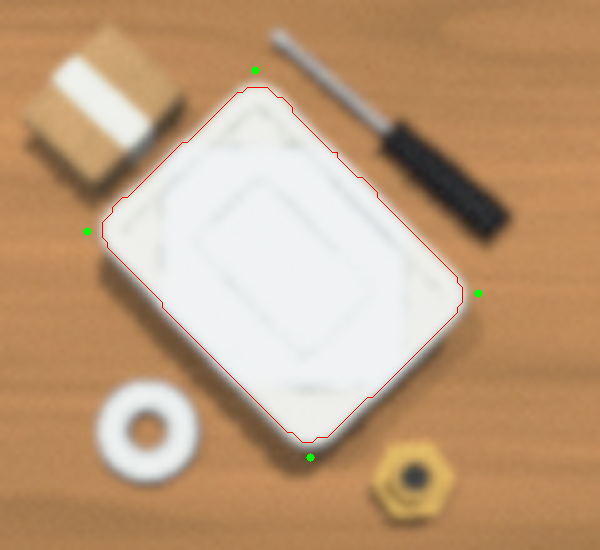

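View pics/scene1.png

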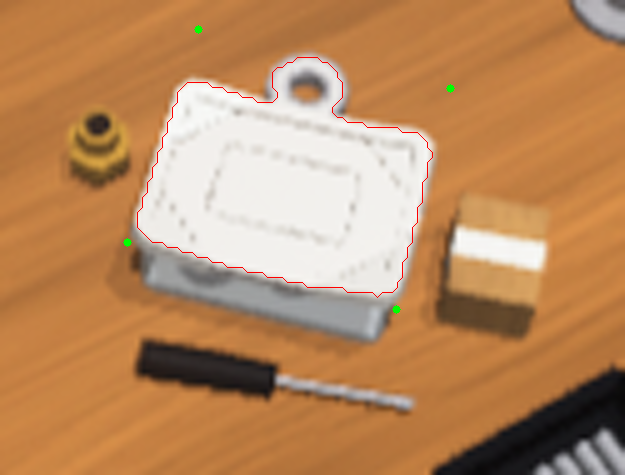

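The top-view lid rectangle measures 189 x 139 mm against 188 x 138 given. Its centre is (0.5886, 0.0201) and the long axis is at 45.2°. I'll turn the tool to yaw -90 with the fingers shut, then start the approach.

```bash
python3 - <<'E'
from h import *
c0=np.array([.5886,.0201]);a=np.radians(45.18);ex=np.array([np.cos(a),np.sin(a)]);ey=np.array([-ex[1],ex[0]])
for n,s,t in (("a",1,1),("b",-1,1),("c",-1,-1),("d",1,-1)):
    p=c0+s*.0847*ex+t*.0597*ey
    print(n,np.round(p,4),[np.round(proj(np.load(k+"0.npz"),[*p,.081])) for k in("top","scene")])
# edge midpoints in scene (rest of lid down: z=.074)
for s,t in((.094,0),(-.094,0),(0,.069),(0,-.069)):
    p=c0+s*ex+t*ey; u=proj(np.load("scene0.npz"),[*p,.074]);print(np.round(u,1),"crop",np.round((u-[220,165])*5))
E
```

```text
a [0.606  0.1223] [array([201., 165.]), array([305., 193.])]
b [0.4865 0.0021] [array([242., 206.]), array([257., 183.])]
c [ 0.5712 -0.0821] [array([271., 178.]), array([249., 211.])]
d [0.6907 0.0381] [array([230., 138.]), array([298., 223.])]
[303.7 209.2] crop [418. 221.]
[250.6 197. ] crop [153. 160.]
[281.3 186.8] crop [306. 109.]
[272.3 220.1] crop [262. 276.]
```

Call:
jog_arm([
  [1,0,0,0,-5],
  [1,0,0,0,-6],
  [1,0,0,0,-6],
  [1,0,0,0,-3.9],
  [1,0.01,0,0.007,0],
  [1,0.02,0,0.014,0],
  [1,0.025,0,0.018,0],
  [1,0.025,0,0.018,0],
  [1,0.025,0,0.018,0],
  [1,0.025,0,0.018,0],
  [1,0.025,0,0.018,0],
  [1,0.025,0,0.018,0],
], squeeze=10)

```text
time_s: 1.1
tcp_pos: [0.3705, 0.4486, 0.2454]
eef_rot: [-90.0, -0.0, -90.1]
contact_force: [0.6, -0.1, 0.2]
gripper_width: 0.013
```

The scene view agrees with these points: the projected edges and tips fall on the lid outline.

Call:
jog_arm([
  [1,0.028,0,0.02,0],
  [1,0.028,0,0.02,0],
  [1,0.028,0,0.02,0],
  [1,0.028,0,0.02,0],
  [1,0.028,0,0.02,0],
  [1,0.028,0,0.02,0],
  [1,0.028,0,0.02,0],
  [1,0.028,0,0.02,0],
  [1,0.028,0,0.02,0],
  [1,0.028,0,0.02,0],
  [1,0.026,0,0.02,0],
  [1,0.018,0,0.014,0],
])

```text
time_s: 2.1
tcp_pos: [0.6046, 0.1236, 0.2453]
eef_rot: [-90.0, -0.0, -90.2]
contact_force: [0.0, 0.4, 0.1]
gripper_width: 0.0004
```

Call:
jog_arm([
  [1,0,0.01,0,0],
  [1,0,0.025,0,0],
  [1,0,0.03,0,0],
  [1,0,0.025,0,0],
  [1,0,0.015,0,0],
  [1,0,0.005,0,0],
  [1,0,0,0,0],
])

```text
time_s: 2.68
tcp_pos: [0.6027, 0.126, 0.134]
eef_rot: [-90.2, -0.1, -90.1]
contact_force: [0.1, 1.1, 0.0]
gripper_width: 0.0003
```

Call:
jog_arm([
  [1,0,0.01,0.002,0],
  [1,0,0.01,0.001,0],
  [1,0,0,0,0],
])

```text
time_s: 2.93
tcp_pos: [0.6063, 0.1264, 0.1141]
eef_rot: [-90.1, -0.0, -90.0]
contact_force: [0.4, 0.3, -1.2]
gripper_width: 0.0005
```

```bash
cat > look.py <<'E'
import sys
from plant import r
from h import *
k=sys.argv[1]
ims=[]
for n,(x0,y0,x1,y1) in {"top":(180,120,300,230),"scene":(220,150,340,260)}.items():
    c=r.capture(n);ims.append(cv2.resize(c["image"][y0:y1,x0:x1],None,fx=3.3,fy=3.3,interpolation=cv2.INTER_CUBIC))
cv2.imwrite(f"pics/{k}.png",np.hstack(ims)[:,:,::-1])
s=r.get_state();print(s["time_s"],s["tcp_pos"],s["contact_force"])
E
python3 look.py l1
```

```text
3.0333 [0.60674851 0.1264875  0.11545969] [ 0.08275033 -0.8240261   0.21092125]
```

View pics/l1.png

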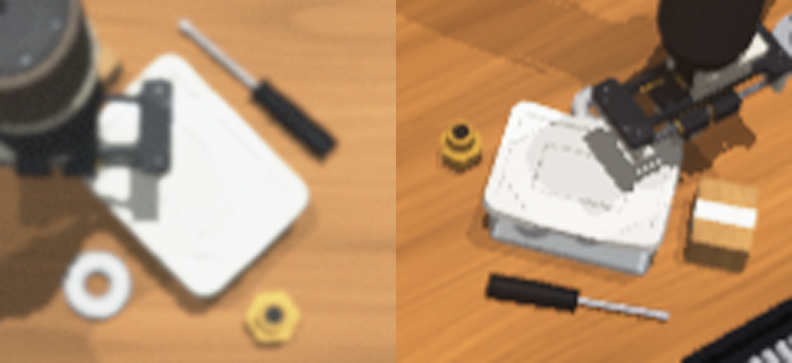

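The two views show the gripper over corner a: the left one at the tub in the top view, near (650,160) in the scene half. I'll descend gently now.

Call:
jog_arm([
  [1,0,0.003,0,0],
  [1,0,0.003,0,0],
  [1,0,0.002,0,0],
  [1,0,0.002,0,0],
  [1,0,0.001,0,0],
  [1,0,0.001,0,0],
  [1,0,0.001,0,0],
])

```text
time_s: 3.62
tcp_pos: [0.6068, 0.1266, 0.1025]
eef_rot: [-90.0, -0.0, -90.0]
contact_force: [-0.5, -1.0, -0.3]
gripper_width: 0.0001
```

Call:
jog_arm([
  [1,0,0.001,0,0],
  [1,0,0.001,0,0],
])

```text
time_s: 3.78
tcp_pos: [0.6071, 0.1267, 0.1011]
eef_rot: [-90.0, 0.0, -90.0]
contact_force: [-4.0, 0.7, 10.7]
gripper_width: 0.0007
```

Call:
jog_arm([
  [1,0,0.001,0,0],
  [1,0,0.001,0,0],
])

```text
time_s: 3.95
tcp_pos: [0.6072, 0.1271, 0.0998]
eef_rot: [-89.9, 0.0, -90.0]
contact_force: [-4.1, 3.3, 8.8]
gripper_width: 0.0004
```

Call:
jog_arm([
  [1,0,0.001,-0.0005,0],
  [1,0,0.001,0,0],
])

```text
time_s: 4.12
tcp_pos: [0.607, 0.1275, 0.0977]
eef_rot: [-89.9, 0.1, -90.0]
contact_force: [-0.7, 3.0, 4.6]
gripper_width: 0.0005
```

Call:
jog_arm([
  [1,0,0.001,0,0],
  [1,0,0.001,0,0],
])

```text
time_s: 4.28
tcp_pos: [0.6063, 0.1266, 0.0946]
eef_rot: [-90.0, 0.0, -90.0]
contact_force: [-0.3, -0.0, 0.1]
gripper_width: 0.0003
```

Call:
jog_arm([
  [1,0,0.001,0,0],
  [1,0,0.001,0,0],
])

```text
time_s: 4.45
tcp_pos: [0.6062, 0.1263, 0.0928]
eef_rot: [-90.0, -0.0, -90.0]
contact_force: [-4.5, 0.9, 12.4]
gripper_width: 0.0003
```

The corner went over centre: force dropped from 10.7 N to about 0, then a flush stop at tip height 73.8 mm. I'll lift, check, and move to d.

Call:
jog_arm([
  [1,0,-0.004,0,0],
  [1,0,-0.01,0,0],
  [1,0,-0.014,0,0],
  [1,0.01,0,0.01,0],
  [1,0.018,0,0.018,0],
  [1,0.02,0,0.02,0],
  [1,0.02,0,0.02,0],
  [1,0.014,0,0.013,0],
  [1,0.006,0,0.005,0],
  [1,0,0,0,0],
  [1,0,0,0,0],
])

```text
time_s: 5.37
tcp_pos: [0.6921, 0.038, 0.1202]
eef_rot: [-90.0, -0.0, -90.1]
contact_force: [-0.4, 0.2, 0.9]
gripper_width: 0.0002
```

```bash
python3 look.py l2
```

```text
5.4667 [0.69173424 0.03900909 0.12055917] [-0.00161529  1.16184823  0.05158424]
```

View pics/l2.png

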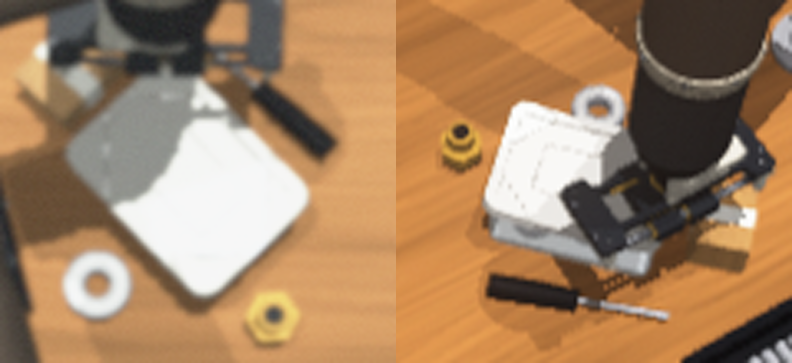

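Tub unmoved in the top view: its lower tip is still at (205,297) and its left tip at (68,155). The gripper is over corner d. Pressing d.

Call:
jog_arm([
  [1,0,0.005,0,0],
  [1,0,0.006,0,0],
  [1,0,0.003,0,0],
  [1,0,0.002,0,0],
  [1,0,0.001,0,0],
  [1,0,0.001,0,0],
  [1,0,0.001,0,0],
])

```text
time_s: 6.05
tcp_pos: [0.6924, 0.0386, 0.1016]
eef_rot: [-90.0, -0.0, -90.0]
contact_force: [-0.5, 0.0, 2.2]
gripper_width: -0.0001
```

Call:
jog_arm([
  [1,0,0.001,0,0],
  [1,0,0.001,0,0],
])

```text
time_s: 6.22
tcp_pos: [0.6927, 0.0386, 0.1007]
eef_rot: [-89.9, 0.0, -90.0]
contact_force: [-2.5, 0.7, 8.5]
gripper_width: 0.0002
```

Call:
jog_arm([
  [1,0,0.001,0,0],
  [1,0,0.001,0,0],
])

```text
time_s: 6.38
tcp_pos: [0.6931, 0.0386, 0.0991]
eef_rot: [-89.9, 0.0, -90.0]
contact_force: [-1.1, -0.1, 5.9]
gripper_width: 0.0004
```

Call:
jog_arm([
  [1,0,0.001,0,0],
  [1,0,0.001,0,0],
])

```text
time_s: 6.55
tcp_pos: [0.6934, 0.0387, 0.0967]
eef_rot: [-89.8, 0.0, -90.0]
contact_force: [1.5, -0.7, 2.0]
gripper_width: 0.0003
```

Call:
jog_arm([
  [1,0,0.001,0,0],
  [1,0,0.001,0,0],
])

```text
time_s: 6.72
tcp_pos: [0.692, 0.0385, 0.0932]
eef_rot: [-90.0, 0.0, -90.0]
contact_force: [0.5, -1.3, -0.6]
gripper_width: 0.0004
```

Call:
jog_arm([
  [1,0,0.001,0,0],
  [1,0,0.0005,0,0],
])

```text
time_s: 6.88
tcp_pos: [0.6921, 0.0385, 0.0929]
eef_rot: [-90.0, -0.0, -90.0]
contact_force: [-4.5, 1.2, 11.6]
gripper_width: 0.0007
```

Corner d snapped and is flush at 73.9 mm. On to c.

Call:
jog_arm([
  [1,0,-0.004,0,0],
  [1,0,-0.01,0,0],
  [1,0,-0.014,0,0],
  [1,0.01,0,-0.01,0],
  [1,0.02,0,-0.02,0],
  [1,0.025,0,-0.025,0],
  [1,0.025,0,-0.025,0],
  [1,0.025,0,-0.025,0],
  [1,0.014,0,-0.012,0],
  [1,0.005,0,-0.004,0],
  [1,0,0,0,0],
  [1,0,0,0,0],
])

```text
time_s: 7.88
tcp_pos: [0.5723, -0.0853, 0.1206]
eef_rot: [-89.9, 0.0, -90.0]
contact_force: [-0.4, -0.2, -0.1]
gripper_width: 0.0002
```

```bash
python3 look.py l3
```

```text
7.9833 [ 0.57246103 -0.0847279   0.12015614] [ 0.36727845  0.07324622 -0.2967102 ]
```

View pics/l3.png

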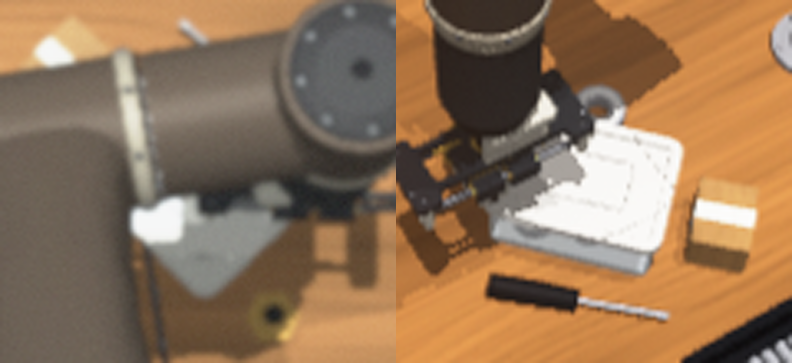

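The gripper is over corner c. In the scene half, corners a (680,140) and d (655,248) look flat, and the tub hasn't moved.

Call:
jog_arm([
  [1,0,0.005,-0.001,0],
  [1,0,0.006,0,0],
  [1,0,0.003,0,0],
  [1,0,0.002,0,0],
  [1,0,0.001,0,0],
  [1,0,0.001,0,0],
])

```text
time_s: 8.48
tcp_pos: [0.5703, -0.0854, 0.1017]
eef_rot: [-90.0, -0.0, -90.0]
contact_force: [0.0, -0.0, 1.4]
gripper_width: 0.0002
```

Call:
jog_arm([
  [1,0,0.001,0,0],
  [1,0,0.001,0,0],
])

```text
time_s: 8.65
tcp_pos: [0.5705, -0.0856, 0.1008]
eef_rot: [-90.0, -0.0, -90.0]
contact_force: [-4.0, 0.2, 10.1]
gripper_width: 0.0006
```

Call:
jog_arm([
  [1,0,0.001,0,0],
  [1,0,0.001,0,0],
])

```text
time_s: 8.82
tcp_pos: [0.5704, -0.086, 0.0992]
eef_rot: [-90.0, -0.0, -90.0]
contact_force: [-3.3, -3.2, 8.3]
gripper_width: 0.0004
```

Call:
jog_arm([
  [1,0,0.001,0,0],
  [1,0,0.001,0,0],
])

```text
time_s: 8.98
tcp_pos: [0.5706, -0.0859, 0.0968]
eef_rot: [-89.9, -0.0, -90.0]
contact_force: [0.4, -0.7, 0.8]
gripper_width: 0.0003
```

Call:
jog_arm([
  [1,0,0.001,0,0],
  [1,0,0.001,0,0],
])

```text
time_s: 9.15
tcp_pos: [0.5703, -0.0854, 0.094]
eef_rot: [-90.0, 0.0, -90.0]
contact_force: [-0.1, -0.6, 0.3]
gripper_width: 0.0007
```

Call:
jog_arm([
  [1,0,0.001,0,0],
  [1,0,0.0008,0,0],
])

```text
time_s: 9.32
tcp_pos: [0.5706, -0.0854, 0.0928]
eef_rot: [-90.0, -0.0, -90.0]
contact_force: [-3.9, 1.5, 13.6]
gripper_width: 0.0006
```

Corner c is flush. Now b.

Call:
jog_arm([
  [1,0,-0.004,0,0],
  [1,0,-0.01,0,0],
  [1,0,-0.014,0,0],
  [1,-0.01,0,-0.01,0],
  [1,-0.018,0,-0.018,0],
  [1,-0.02,0,-0.02,0],
  [1,-0.02,0,-0.02,0],
  [1,-0.014,0,-0.013,0],
  [1,-0.0054,0,-0.0048,0],
  [1,0,0,0,0],
  [1,0,0,0,0],
])

```text
time_s: 10.23
tcp_pos: [0.4849, 0.0023, 0.1208]
eef_rot: [-89.9, 0.0, -89.9]
contact_force: [0.3, 0.3, 0.2]
gripper_width: 0.0007
```

```bash
python3 look.py l4
```

```text
10.3333 [0.48521826 0.00174024 0.12042349] [ 0.17976456 -0.07150528 -0.16107819]
```

View pics/l4.png

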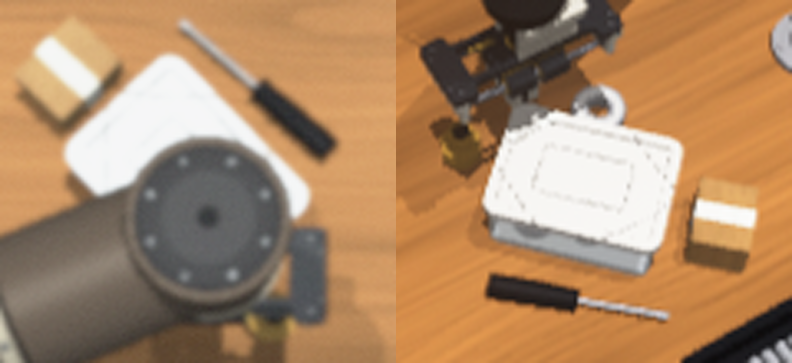

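The gripper is over corner b. The other three corners look flat and the tub is unmoved: in the top view, the left tip is still at (66,155) and the right tip at (310,190).

Call:
jog_arm([
  [1,0,0.005,0,0],
  [1,0,0.006,0,0],
  [1,0,0.003,0,0],
  [1,0,0.002,0,0],
  [1,0,0.001,0,0],
  [1,0,0.001,0,0],
])

```text
time_s: 10.83
tcp_pos: [0.4845, 0.0018, 0.1019]
eef_rot: [-90.0, -0.0, -90.0]
contact_force: [1.0, 0.1, -0.0]
gripper_width: 0.0006
```

Call:
jog_arm([
  [1,0,0.001,0,0],
  [1,0,0.001,0,0],
])

```text
time_s: 11.0
tcp_pos: [0.4845, 0.0018, 0.1007]
eef_rot: [-90.0, -0.0, -90.0]
contact_force: [-4.3, -0.8, 11.9]
gripper_width: 0.0006
```

Call:
jog_arm([
  [1,0,0.001,0,0],
  [1,0,0.001,0,0],
])

```text
time_s: 11.17
tcp_pos: [0.4839, 0.0017, 0.0988]
eef_rot: [-90.0, -0.0, -90.0]
contact_force: [-5.0, 0.3, 8.6]
gripper_width: 0.0004
```

Call:
jog_arm([
  [1,0,0.001,0,0],
  [1,0,0.001,0,0],
])

```text
time_s: 11.33
tcp_pos: [0.4843, 0.0019, 0.0964]
eef_rot: [-90.0, 0.0, -90.0]
contact_force: [0.2, -0.0, -0.6]
gripper_width: 0.0002
```

Call:
jog_arm([
  [1,0,0.001,0,0],
  [1,0,0.001,0,0],
])

```text
time_s: 11.5
tcp_pos: [0.4848, 0.0021, 0.0943]
eef_rot: [-90.0, 0.0, -90.0]
contact_force: [0.4, -0.4, -0.0]
gripper_width: 0.0004
```

Call:
jog_arm([
  [1,0,0.001,0,0],
  [1,0,0.0005,0,0],
])

```text
time_s: 11.67
tcp_pos: [0.4848, 0.002, 0.0929]
eef_rot: [-90.0, -0.0, -90.0]
contact_force: [-2.6, 1.1, 8.4]
gripper_width: 0.001
```

All four have snapped. I'll retreat up and to the left for a clear view.

Call:
jog_arm([
  [1,0,-0.004,0,0],
  [1,0,-0.012,0,0],
  [1,0,-0.03,0,0],
  [1,0,-0.035,0,0],
  [1,0,-0.035,0,0],
  [1,-0.01,-0.025,0,0],
  [1,-0.025,-0.01,0,0],
  [1,-0.035,0,0,0],
  [1,-0.035,0,0,0],
  [1,-0.035,0,0,0],
  [1,-0.035,0,0,0],
  [1,-0.035,0,0,0],
])

```text
time_s: 12.67
tcp_pos: [0.4841, 0.2136, 0.2442]
eef_rot: [-90.0, 0.0, -90.0]
contact_force: [0.4, -0.0, 0.5]
gripper_width: 0.0006
```

Call:
jog_arm([
  [1,-0.035,0,0,0],
  [1,-0.035,0,0,0],
  [1,-0.035,0,0,0],
  [1,-0.035,0,0,0],
  [1,-0.035,0,0,0],
  [1,-0.035,0,0,0],
  [1,-0.035,0,-0.01,0],
  [1,-0.035,0,-0.02,0],
  [1,-0.03,0,-0.02,0],
  [1,-0.02,0,-0.01,0],
  [1,-0.01,0,0,0],
  [1,0,0,0,0],
])

```text
time_s: 13.67
tcp_pos: [0.4237, 0.554, 0.243]
eef_rot: [-90.0, -0.0, -89.9]
contact_force: [0.3, -0.3, -0.6]
gripper_width: 0.0002
```

```bash
python3 look.py l5; python3 - <<'E'
from plant import r
from h import *
c=r.capture("top");im=c["image"];cv2.imwrite("pics/full5.png",im[:,:,::-1])
d=cv2.absdiff(im,np.load("top0.npz")["image"]).max(2);cv2.imwrite("pics/diff5.png",np.minimum(d.astype(int)*4,255).astype(np.uint8))
h=cv2.cvtColor(im,cv2.COLOR_RGB2HSV);m=((h[:,:,1]<50)&(h[:,:,2]>195)).astype(np.uint8)
k=np.zeros_like(m);k[120:230,180:300]=m[120:230,180:300]
ct=max(cv2.findContours(k,0,1)[0],key=cv2.contourArea)
print(cv2.minAreaRect(np.array([ray(c,p[0],.074)[:2] for p in ct],np.float32)))
E
```

```text
13.7667 [0.42464877 0.55161627 0.24334766] [ 0.31365443 -0.02445037 -0.14601149]
((0.5878349542617798, 0.01996413618326187), (0.19036996364593506, 0.14056521654129028), 44.65302658081055)
```

View pics/l5.png

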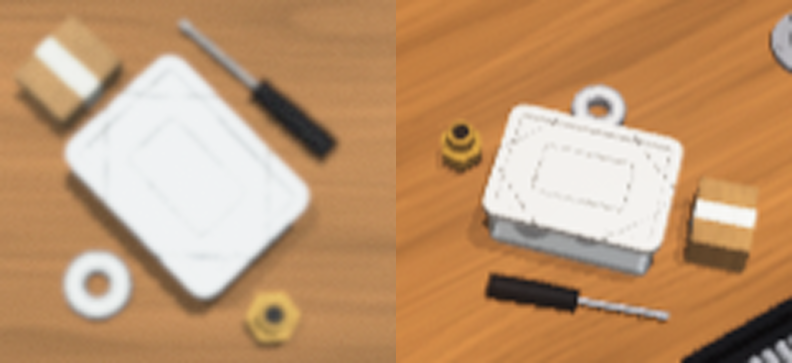

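View pics/diff5.png

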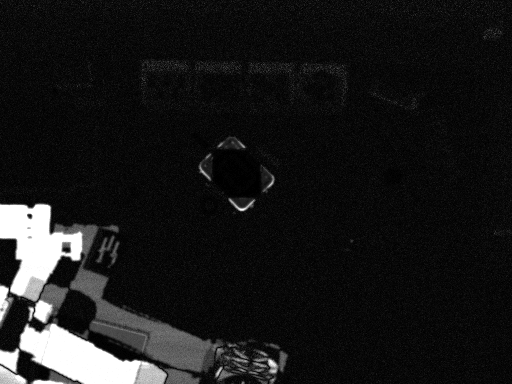

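The picture difference shows change only at the four lid corners, apart from the arm and its shadow. The lid is flat and the tub centre agrees to within 1 mm. I'm handing in.

```bash
python3 -c "
from plant import r
print(r.close_job())"
```

```text
the job is handed in; nothing more can be done
None
```

All four lid corners are shut, and I handed the job in at about 14 s of the 42 s allowed. I pressed them in the order a, d, c, b with the closed fingertips, coming down 1 mm at a time.

- **Presses:** each corner resisted with roughly 8–12 N, gave way to about 0 N, then stopped flush with the fingertips at about 74 mm. The highest reading, at the flush stops, was about 14 N. I read the force every second step, so brief peaks between readings could be missed.
- **Last pictures:** the top view before and after differs only at the lid's four corners, apart from the arm and its shadow. The measured lid centre moved by less than 1 mm and its angle by 0.5°. I take both as measurement noise from the corners flattening.
- **Not checked or slightly off:**
  - The arm's shadow covers the open tub of bolts and the notepad in the last top view, so I couldn't compare those areas. The arm passed well above them.
  - The lid outline read about 2 mm larger than the given size (190 x 141 mm against 188 x 138 mm), within pixel accuracy.
  - I did not re-test the corners by touch after lifting off.

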